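# Chock the row of slip bottles

### The arm

A 7-joint arm with a two-finger parallel gripper is mounted at the origin on the work surface; the furniture and walls round the work are solid. World frame = base frame: x ahead of the robot, y to its left, z up, the work surface at z = 0. Lengths are in m, angles in rad, forces in N, time in s.
With the tool pointing down it reaches from about 0.375 to 0.925 m from the base axis. Payload 3.1 kg.
Tool frame: the origin (TCP) lies midway between the tips of the shut fingers; the grasp point (between the pads) lies 19 mm behind it; z points along the fingers, y is the line along which they close (so a half turn about z gives the same grasp; the last joint's range is limited). The gripper opens to 85 mm and grips with 20 to 120 N. Pads are 22 mm wide; open, the fingers measure 114 mm over their backs; the gripper's body (76 mm by 85 mm) begins 54 mm behind the grasp point. The pads swing forward as they close: fully open they stand 13 mm farther back than shut.
Start: joints at [1.064, 0.383, 0.044, 1.598, -0.018, 1.161, -0.05], TCP at [0.258, -0.596, 0.231] pointing down, gripper open.
Joint ranges: [-2.61, 2.61], [-0.41, 2.15], [-1.48, 1.57], [0, 2.5], [-1.57, 4.71], [0.05, 1.97], [-2.85, 2.85]. Speed limits (rad/s): [2.79, 2.79, 3.14, 3.14, 3.14, 3.14, 3.14].

### API

Orientations are given as a unit quaternion [x, y, z, w].
In Python, from cell import r gives the robot as it stands.
- The arm moves only by the tool drive_tool, never from a script. Its argument "deltas" is a list of rows, each a list of 7 numbers: the opening, from -1 (shut) to 1 (fully open), then the shift along the world's x, y, z in cm, then the turn, a rotation vector about the world's x, y, z in rad. In form: [[hand, tx, ty, tz, rx, ry, rz], ...]. A call has 1 to 8 rows; each row is the pose to reach, as a shift and turn from the pose commanded when the call began; what a row does not reach only later rows make up. A row lasts 1/8 s, in which the tool goes at most 62.5 mm and 10.7 degrees, less where a joint would pass 70% of its speed; a pose out of reach is approached as far as the arm can. A call with a gripper value outside its range is refused whole. The fingers move at their own pace and stop on an object; the grip force is fixed at half the most. Time passes only in rows, so rows that repeat a pose let the fingers close. It gives the time, the measured TCP pose, the force, the opening and the grip force at its end, in the units of the state.
- r.observe(): the state, without advancing time (a new reading comes with each control period).
- r.read_camera(name): name is "side" or "top" or "wrist"; returns a dict with "frame" (400x640x3 uint8, red, green, blue), "fx", "fy", "cx", "cy" (pixels), "R" (3x3) and "t" (3): a world point X has camera coordinates R X + t; the wrist camera has in their place "T_tool_cam" (4x4, takes a point from camera to tool coordinates, whose origin is the TCP and whose axes are the flange's). Camera axes: x right, y down, z forward; pixel columns grow to the right and rows downward; lengths in m; the calibration is good to about 2 mm. A picture is of the moment at which its call begins: read the wrist's pose just before it. There is no depth.
- r.close_job(): hands the job in; it is judged then, once.
The state is a dict: "t": time; "joints": joint angles; "joint_velocities": joint speeds; "joint_torque": joint torques, N m; "ee_pos": TCP position; "orientation": TCP orientation; "wrist_force": force on the tool from outside, world axes, zero at the start; "wrist_torque": the same for the moment, N m; "grip_width": finger opening in m; "grasp_force": force on a finger pad.
Only numpy, scipy, OpenCV 4.12 (cv2) and the standard library are available. Lean on these libraries where they do the work, as an engineer would, in place of code of your own. Each camera call takes 0.05 s, during which the arm holds its last target. There are 200 camera calls.

### The job

Three slip bottles lie on their sides in a row on the ware board, held at one end by the batten but free to roll at the other. Take the loose wooden chock with the sloping face (not the plain square-ended offcut) and set it flat on the board close up against the bottle at the open end, square to that bottle and at the middle of its body, with the thin edge of its slope towards the bottle. Leave the bottles lying together in their row against the batten.

Things in the scene. Friction and masses are not known exactly. Their poses are not given: they have to be found in the camera images.
- chock: Loose wooden chock, 70 (x) x 45 (y) x 35 mm, 50-100 g, on the table right of the board. Origin: centre of underside. Flat 35 mm top from x = -35 to +4 mm (grip across y at x = -15), then a 45 degree slope down to a 4 mm thin edge at x = +35. Touches a bottle on the same surface whose axis is 49 mm from the origin along +x. A plain block of the same wood and size, no slope, lies near.
- board: Fixed wooden ware board under the bottles, 150 (x) x 250 (y) x 15 mm. Origin: centre of underside, on the table; the row runs along y. A batten stands 25 mm above its top along the +y end (inner face at y = +105 mm); the -y end is open and bare from about y = -37 to -125 mm.
- outer_mid (a point): Middle of the body of the bottle at the open (-y) end of the row, on its axis, 23 mm over the board's top; starts near board x = 0, y = -13 mm. z points along the bottle to its needle cap (board +x); x, y turn as it rolls. Body 47 mm diameter, 122 mm long (61 either way from here), then 73 mm of cap and needle. 0.2-0.4 kg, free to roll.
- inner_mid (a point): The same point of the like bottle that lies against the batten, starting near board x = 0, y = +81 mm. A third like bottle lies between the two, touching both; the outer axes are 94 mm apart.
Mind the look-alikes: they are no part of the job. Leave any turquoise or yellow look-alike of the chock alone.

How it is judged:
At the end, for the whole second after the job is handed in: Chock flat and at rest on the board, slope towards the outer bottle, gap to it at most 12 mm, within 35 mm of its middle and 0.2 rad of square. Bottles still lying in the row: outer and inner within 14 mm of their starts along the row, both within 35 mm of the board's middle line (x of outer_mid in the frame of chock between 0.041 and 0.061 m and y of outer_mid in the frame of chock between -0.035 and 0.035 m and angle between the y axis of chock and the z axis of outer_mid, either way round below 0.2 rad and angle between chock's own z axis and vertical below 0.1 rad and z of chock in the frame of board between 0.011 and 0.019 m and linear speed of chock below 0.01 m/s and y of outer_mid in the frame of board between -0.027 and 0.0015 m and x of outer_mid in the frame of board between -0.035 and 0.035 m and z of each of outer_mid, inner_mid in the frame of board below 0.048 m and y of inner_mid in the frame of board between 0.067 and 0.089 m and x of inner_mid in the frame of board between -0.035 and 0.035 m and horizontal distance between outer_mid and inner_mid below 0.108 m); the robot touches nothing.
It also fails if it takes over 48 s, if anything falls off the work surface, if the arm or the gripper's body presses on something with over 40 N, if the wrist force passes 120 N, or if a joint passes its speed limit or range.

## Working session

There is one attempt and no reset: what is moved stays moved. The work goes in short steps, Python scripts to look and compute and a tool call to move; the robot and the scene stay as the last step left them, time stands still between calls to the robot, and variables do not carry over. Pictures are saved under pics/ and viewed, at most 10 in all, crops included, and the job is handed in when it is done.

Besides the shell and the picture viewer there is one more tool, called after "Call:" as name(argument=value, ...), one argument or row to a line, values as JSON. drive_tool: Moves the arm, as the interface text tells. Its arguments: {"type":"object","properties":{"deltas":{"type":"array","items":{"type":"array","items":{"type":"number"}}}},"required":["deltas"]}

```bash
mkdir -p pics
python3 - <<'E'
from cell import r
import cv2,pickle
s=r.observe();print(s['t'],s['ee_pos'],s['orientation'])
for n in("top","side"):
    c=r.read_camera(n);cv2.imwrite(f"pics/{n}0.png",c["frame"][:,:,::-1]);pickle.dump(c,open(n+'.pkl','wb'))
    print(n,c['fx'],c['cx'],c['cy'],c['R'],c['t'])
E
```

```text
0.0 [ 0.25797864 -0.59559214  0.22990828] [ 9.79174980e-01  2.03014017e-01 -3.52651642e-04 -1.24243945e-03]
top 415.9006598732563 319.51385542228843 197.88719794214165 [[-0.00781519 -0.99958323 -0.02778991]
 [-0.99585821  0.01029751 -0.09033482]
 [ 0.09058333  0.02696883 -0.99552365]] [-0.12852399  0.41363816  1.0780267 ]
side 461.685005099959 316.8888933330547 193.69377402165938 [[-0.99858483  0.04597229 -0.0267373 ]
 [ 0.04314296  0.40629055 -0.91272486]
 [-0.03109694 -0.91258673 -0.40769896]] [0.42137044 0.09362818 1.17623048]
```

View pics/top0.png

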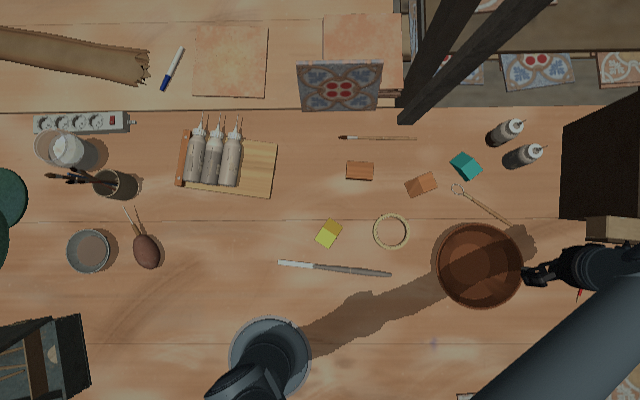

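View pics/side0.png

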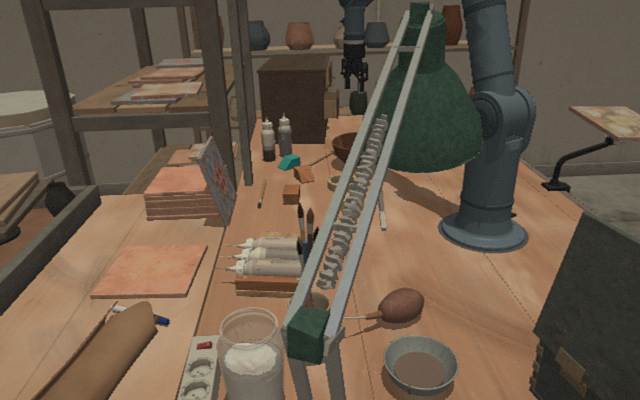

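The top view shows the board at about (230,163) with its open end to the right. There are two wooden pieces, at (360,171) and (421,184), and I'm enlarging both the pieces and the row.

Run:
```python
import cv2,numpy as np
a=cv2.imread('pics/top0.png')
c1=cv2.resize(a[145:210,330:450],None,fx=6,fy=6,interpolation=cv2.INTER_CUBIC)[:, :720]
c2=cv2.resize(a[105:205,170:290],None,fx=6,fy=6,interpolation=cv2.INTER_CUBIC)
cv2.imwrite('pics/c1.png',c1);cv2.imwrite('pics/c2.png',c2)
```

```text
(no output)
```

View pics/c1.png

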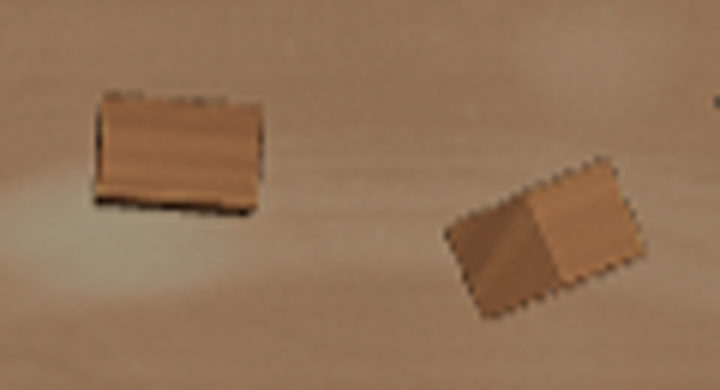

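View pics/c2.png

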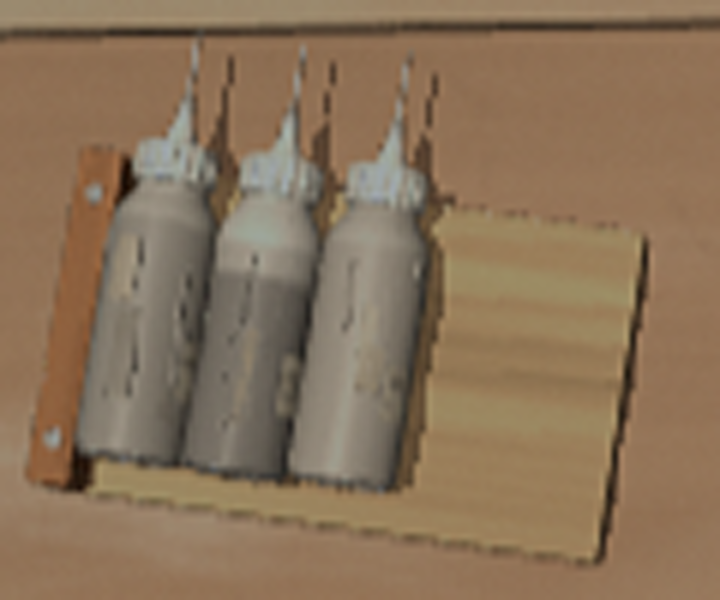

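The piece on the right is the sloped chock. In the crop its thin edge runs (445,232)-(490,320), the ridge (525,195)-(560,285) and the back (605,158)-(645,248). The outer bottle's body has sides of about (288,470)-(325,240) and (395,487)-(425,240). The board's open-end corners are at (645,235) and (600,562).

```bash
cat > h.py <<'E'
import numpy as np
def ray(c,uv,z,R=None,t=None):
    R=c['R'];t=c['t'];d=R.T@np.array([(uv[0]-c['cx'])/c['fx'],(uv[1]-c['cy'])/c['fy'],1]);o=-R.T@t
    return (o+d*(z-o[2])/d[2])
E
python3 - <<'E'
import pickle,numpy as np
from h import ray
c=pickle.load(open('top.pkl','rb'))
f=lambda u,v,o,z:ray(c,(o[0]+(u+.5)/6-.5,o[1]+(v+.5)/6-.5),z)
A=(330,145);B=(170,105)
P=[f(445,232,A,.004),f(490,320,A,.004),f(525,195,A,.035),f(560,285,A,.035),f(605,158,A,.035),f(645,248,A,.035)]
P=np.array(P)[:,:2]
m=P.reshape(3,2,2).mean(1);d=m[0]-m[2];print('chock',P.round(4).tolist(),m.round(4),'len',np.hypot(*d),'w',[np.hypot(*(P[i]-P[i+1])) for i in(0,2,4)],'yaw',np.arctan2(d[1],d[0]),'ctr',(m[0]+m[2])/2)
Q=np.array([f(645,235,B,.015),f(600,562,B,.015)])[:,:2];e=Q[0]-Q[1];print('board edge',Q,np.hypot(*e),'x-dir',np.arctan2(e[1],e[0]))
th=np.arctan2(e[1],e[0]);X=np.array([np.cos(th),np.sin(th)]);Y=np.array([-X[1],X[0]]);O=Q.mean(0)+.125*Y;print('board O',O)
for n,u in dict(l0=(288,470),l1=(325,240),r0=(395,487),r1=(425,240)).items():
    p=f(*u,B,.038)[:2];print(n,p,(p-O)@X,(p-O)@Y)
p=f(345,485,B,.036)[:2];print('base',p,(p-O)@X,(p-O)@Y)
g=O+X*0-Y*.013;print('outer',g,'chock target',g-Y*.050)
E
```

```text
chock [[0.4504, -0.3562], [0.411, -0.3749], [0.4622, -0.3854], [0.4231, -0.3992], [0.4779, -0.4201], [0.4386, -0.4359]] [[ 0.4307 -0.3655]
 [ 0.4426 -0.3923]
 [ 0.4582 -0.428 ]] len 0.0682791792415597 w [np.float64(0.04356522293057557), np.float64(0.04148026339724025), np.float64(0.04228275004931808)] yaw 1.9859041685127212 ctr [ 0.44447464 -0.39676399]
board edge [[ 5.59303185e-01 -1.97480276e-02]
 [ 4.13033326e-01 -4.86260188e-05]] 0.14759044047048808 x-dir -0.13387294432734145
board O [0.50285243 0.11398322]
l0 [0.45249371 0.13279776] -0.05241937154457177 0.011924640084839557
l1 [0.55386845 0.11793732] 0.050031779109510614 0.010728003009147764
r0 [0.44453012 0.08592547] -0.05405550288348045 -0.035591181842550744
r1 [0.55325258 0.0738646 ] 0.055303951838718154 -0.03303258016561196
base [0.44589594 0.10827917] -0.0556855280215919 -0.013255194225764915
outer [0.50111728 0.10109954] chock target [0.49444361 0.05154692]
```

Call:
drive_tool(
  deltas=[
    [1,19.2,18.5,-7,0,0,1.556],
    [1,19.2,18.5,-7,0,0,1.556],
    [1,19.2,18.5,-7,0,0,1.556],
    [1,19.2,18.5,-7,0,0,1.556],
    [1,19.2,18.5,-7,0,0,1.556],
    [1,19.2,18.5,-7,0,0,1.556],
    [1,19.2,18.5,-7,0,0,1.556],
    [1,19.2,18.5,-7,0,0,1.556],
  ],
)

```text
t: 1.1
ee_pos: [0.45, -0.411, 0.1605]
orientation: [0.575, 0.818, 0.0, -0.001]
wrist_force: [0.0, 0.4, 0.3]
grip_width: 0.0854
grasp_force: 0.0
```

Call:
drive_tool(
  deltas=[
    [1,0,0,0,0,0,0],
    [1,0,0,0,0,0,0],
  ],
)

```text
t: 1.35
ee_pos: [0.4501, -0.4113, 0.1609]
orientation: [0.579, 0.815, 0.0, -0.0]
wrist_force: [-0.4, -0.1, 0.2]
grip_width: 0.0851
grasp_force: 0.0
```

Run:
```python
from cell import r
import cv2,pickle
s=r.observe();print(s['t'],s['ee_pos'],s['orientation'],s['joints'],s['wrist_force'])
c=r.read_camera('wrist');cv2.imwrite("pics/w1.png",c["frame"][:,:,::-1]);pickle.dump((s,c),open('w1.pkl','wb'))
```

```text
1.35 [ 0.45007301 -0.41134726  0.16090111] [ 5.79277421e-01  8.15130374e-01  5.82074953e-05 -3.74726904e-04] [ 0.93319304  0.40018728 -0.32032687  1.74683755  0.14448842  1.01840661
  0.89548046] [-0.38145096 -0.0868826   0.17086805]
```

View pics/w1.png

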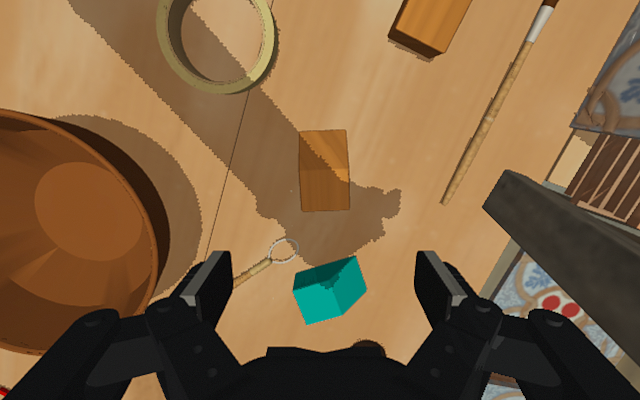

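The wrist view shows the chock at about (299..350, 130..212), with the turquoise block below it at (330,290) and the bowl at left. I'm enlarging the chock to find its slope end and yaw.

Run:
```python
import cv2,pickle
a=cv2.imread('pics/w1.png')
cv2.imwrite('pics/c3.png',cv2.resize(a[120:220,270:400],None,fx=6,fy=6,interpolation=cv2.INTER_CUBIC))
print(pickle.load(open('w1.pkl','rb'))[1]['T_tool_cam'].round(4))
```

```text
[[-9.000e-04 -9.559e-01 -2.937e-01  7.510e-02]
 [ 1.000e+00 -6.000e-04 -1.200e-03 -4.000e-04]
 [ 1.000e-03 -2.937e-01  9.559e-01 -1.413e-01]
 [ 0.000e+00  0.000e+00  0.000e+00  1.000e+00]]
```

View pics/c3.png

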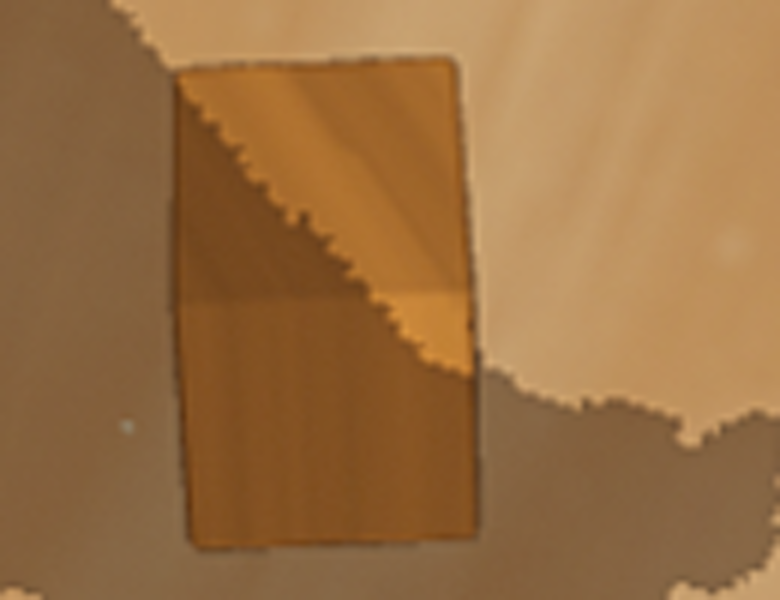

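The slope end is at the top of the crop: thin edge (175,70)-(455,58), ridge (178,300)-(472,290), back (190,548)-(477,540).

Run:
```python
import pickle,numpy as np
from scipy.spatial.transform import Rotation as Ro
from h import ray
s,c=pickle.load(open('w1.pkl','rb'))
T=np.eye(4);T[:3,:3]=Ro.from_quat(s['orientation']).as_matrix();T[:3,3]=s['ee_pos'];M=np.linalg.inv(T@c['T_tool_cam'])
c['R']=M[:3,:3];c['t']=M[:3,3]
P=np.array([ray(c,(270+u/6,120+v/6),z)[:2] for u,v,z in [(175,70,.004),(455,58,.004),(178,300,.035),(472,290,.035),(190,548,.035),(477,540,.035)]])
m=P.reshape(3,2,2).mean(1);d=m[0]-m[2];w=P[1::2]-P[::2];print(m,np.hypot(*d),np.hypot(*w.T),'yaw',np.arctan2(d[1],d[0]),'yaw by width',np.arctan2(w[:,1],w[:,0])+np.pi/2)
y=np.arctan2(d[1],d[0]);print('ctr',(m[0]+m[2])/2,'grip',m[1]-.019*np.array([np.cos(y),np.sin(y)]),'tool yaw',Ro.from_quat(s['orientation']).as_euler('xyz'),s['ee_pos'])
```

```text
[[ 0.43299383 -0.36666022]
 [ 0.44438839 -0.39475597]
 [ 0.45828651 -0.43072561]] 0.0688773851846341 [0.0439846  0.04289715 0.04360277] yaw 1.9468073909920574 yaw by width [1.94723507 1.93996083 1.93508567]
ctr [ 0.44564017 -0.39869291] grip [ 0.45136544 -0.41242857] tool yaw [-3.14125341e+00 -6.78339191e-04  1.90590853e+00] [ 0.45007301 -0.41134726  0.16090111]
```

Both views agree within 2 mm. The chock's yaw is 1.944 and the grip point is (0.451,-0.4125), so I'm going down and gripping.

Call:
drive_tool(
  deltas=[
    [1,0.1,-0.1,-5,0,0,0.038],
    [1,0.1,-0.1,-10,0,0,0.038],
    [1,0.1,-0.1,-13.5,0,0,0.038],
    [1,0.1,-0.1,-15.7,0,0,0.038],
    [1,0.1,-0.1,-15.7,0,0,0.038],
  ],
)

```text
t: 2.02
ee_pos: [0.4503, -0.4115, 0.0027]
orientation: [0.563, 0.827, 0.0, -0.002]
wrist_force: [-0.7, -0.3, -0.0]
grip_width: 0.0853
grasp_force: 0.0
```

Call:
drive_tool(
  deltas=[
    [-1,0,0,0,0,0,0],
    [-1,0,0,0,0,0,0],
    [-1,0,0,0,0,0,0],
    [-1,0,0,0,0,0,0],
    [-1,0,0,0,0,0,0],
    [-1,0,0,0,0,0,0],
    [-1,0,0,0,0,0,0],
    [-1,0,0,0,0,0,0],
  ],
)

```text
t: 3.02
ee_pos: [0.453, -0.4137, 0.0064]
orientation: [0.563, 0.827, -0.0, 0.002]
wrist_force: [-0.1, 0.5, 6.4]
grip_width: 0.0439
grasp_force: 63.5
```

Call:
drive_tool(
  deltas=[
    [-1,0,0,4,0,0,0],
    [-1,0,0,8,0,0,0],
    [-1,0,0,12,0,0,0],
    [-1,0,0,12,0,0,0],
    [-1,0,0,12,0,0,0],
  ],
)

```text
t: 3.65
ee_pos: [0.4505, -0.4119, 0.1235]
orientation: [0.563, 0.827, -0.0, -0.001]
wrist_force: [0.2, -0.1, -1.1]
grip_width: 0.0438
grasp_force: 62.8
```

Call:
drive_tool(
  deltas=[
    [-1,0.5,4,0,0,0,-0.06],
    [-1,1,9,0,0,0,-0.13],
    [-1,1.5,14,0,0,0,-0.2],
    [-1,2,19,0,0,0,-0.27],
    [-1,2.5,24,0,0,0,-0.34],
    [-1,3,29,0,0,0,-0.41],
    [-1,3.5,34,0,0,0,-0.48],
    [-1,4,38,0,0,0,-0.507],
  ],
)

```text
t: 4.65
ee_pos: [0.4894, -0.03, 0.1223]
orientation: [0.752, 0.66, -0.001, -0.002]
wrist_force: [0.1, -0.3, -0.2]
grip_width: 0.0443
grasp_force: 62.9
```

Call:
drive_tool(
  deltas=[
    [-1,0,3,0,0,0,0],
    [-1,0.1,5.5,0,0,0,0],
    [-1,0.1,5.8,0,0,0,0],
    [-1,0.1,5.8,0,0,0,0],
    [-1,0.1,5.8,0,0,0,0],
    [-1,0.1,5.8,0,0,0,0],
  ],
)

```text
t: 5.4
ee_pos: [0.4923, 0.0242, 0.1241]
orientation: [0.753, 0.658, -0.0, 0.0]
wrist_force: [0.1, -0.5, -1.4]
grip_width: 0.044
grasp_force: 62.9
```

Run:
```python
from cell import r
import cv2,pickle
s=r.observe();print(s['t'],s['ee_pos'],s['orientation'],s['grip_width'])
c=r.read_camera('wrist');cv2.imwrite("pics/w2.png",c["frame"][:,:,::-1]);pickle.dump((s,c),open('w2.pkl','wb'))
```

```text
5.4 [0.49230501 0.02415243 0.1240874 ] [ 7.52626327e-01  6.58447810e-01 -3.03031666e-04  3.24905098e-05] 0.04400561288385049
```

View pics/w2.png

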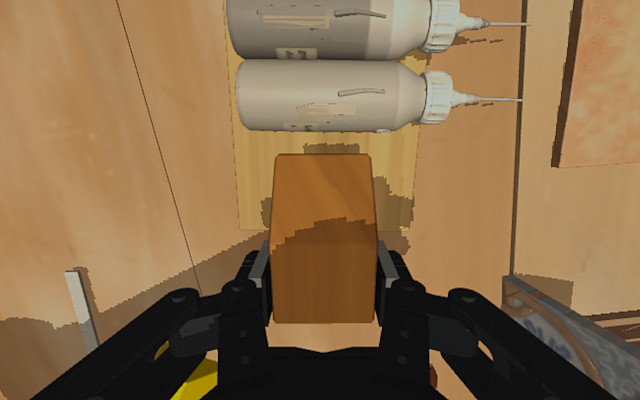

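The wrist view shows the outer bottle's body with its top edge at row 59, bottom edge at row 131 and base at column 236. The held chock's thin edge is at row 154, columns 274-371, and square to the bottle. I'm computing the relation between them.

Run:
```python
import pickle,numpy as np
from scipy.spatial.transform import Rotation as Ro
from h import ray
s,c=pickle.load(open('w2.pkl','rb'))
Rm=Ro.from_quat(s['orientation']).as_matrix();T=np.eye(4);T[:3,:3]=Rm;T[:3,3]=s['ee_pos'];M=np.linalg.inv(T@c['T_tool_cam'])
c['R']=M[:3,:3];c['t']=M[:3,3]
tl=lambda u,v,z:((Rm.T@(ray(c,(u,v),z)-s['ee_pos']))[:2]*1000).round(1)
# bisecting direction of the two tangents
f=lambda v:np.arctan((v-c['cy'])/c['fy']);
for u,a,b in((260,58.5,130.5),(380,61.5,131.5)):
    print('axis',tl(u,c['cy']+c['fy']*np.tan((f(a)+f(b))/2),.0385))
print('base',tl(236,95,.038),'edge',tl(276,154,.1217),tl(371,154,.1217),'back',tl(275,323,.1527),tl(376,323,.1527))
print('board corner',tl(240,229,.015),'yaw',Ro.from_matrix(Rm).as_euler('xyz')[2])
```

```text
axis [ 77.8 -44.5]
axis [76.5 38.8]
base [ 78.3 -61.2] edge [ 51.  -22.5] [51.  21.6] back [-17.4 -21.5] [-17.4  22.2]
board corner [-32.3 -73.2] yaw 1.437509231171368
```

Chock to axis is 60 mm, so I advance 7 mm and lower about 102 mm.

Call:
drive_tool(
  deltas=[
    [-1,0.1,0.7,-3,0,0,0],
    [-1,0.1,0.7,-6,0,0,0],
    [-1,0.1,0.7,-8,0,0,0],
    [-1,0.1,0.7,-9.2,0,0,0],
    [-1,0.1,0.7,-9.9,0,0,0],
    [-1,0.1,0.7,-10,0,0,0],
    [-1,0.1,0.7,-10,0,0,0],
  ],
)

```text
t: 6.32
ee_pos: [0.4931, 0.0285, 0.0255]
orientation: [0.753, 0.658, -0.002, 0.001]
wrist_force: [-4.7, -7.1, 12.3]
grip_width: 0.0437
grasp_force: 77.6
```

Call:
drive_tool(
  deltas=[
    [-1,0,0,-0.15,0,0,0],
    [-1,0,0,-0.3,0,0,0],
    [-1,0,0,-0.3,0,0,0],
  ],
)

```text
t: 6.7
ee_pos: [0.4932, 0.0283, 0.0248]
orientation: [0.753, 0.658, -0.004, 0.002]
wrist_force: [-12.1, -7.5, 29.9]
grip_width: 0.0439
grasp_force: 80.1
```

Contact comes about 4 mm early with a sideways force, so I'm looking before letting go.

Call:
drive_tool(
  deltas=[
    [-1,0,0,0.3,0,0,0],
    [-1,0,0,0.4,0,0,0],
    [-1,0,0,0.4,0,0,0],
  ],
)

```text
t: 7.08
ee_pos: [0.4933, 0.0295, 0.0255]
orientation: [0.753, 0.658, -0.001, 0.001]
wrist_force: [-2.3, -5.6, 5.0]
grip_width: 0.0444
grasp_force: 76.7
```

Run:
```python
from cell import r
import cv2,pickle,numpy as np
s=r.observe();print(s['t'],s['ee_pos'],s['orientation'],s['wrist_force'])
c=r.read_camera('wrist');pickle.dump((s,c),open('w3.pkl','wb'))
d=r.read_camera('side')['frame'];a=cv2.resize(c['frame'],(480,300));b=cv2.resize(d[215:305,215:359],(480,300),interpolation=cv2.INTER_CUBIC)
cv2.imwrite("pics/w3.png",np.vstack([a,b])[:,:,::-1])
```

```text
7.075 [0.49333217 0.02947766 0.02554121] [ 0.75278338  0.65826616 -0.00142129  0.00090787] [-2.27630617 -5.62518043  5.04187055]
```

View pics/w3.png

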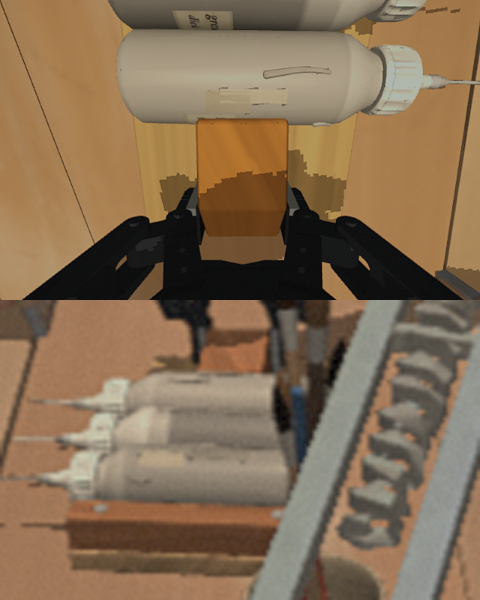

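Run:
```python
import cv2,pickle,numpy as np
o=[]
for n in('w2','w3'):
    f=pickle.load(open(n+'.pkl','rb'))[1]['frame'][140:340,225:425,::-1];o.append(cv2.resize(f,(400,400),interpolation=cv2.INTER_CUBIC))
o=np.hstack(o);o=np.clip(o.astype(float)*1.5,0,255).astype('uint8');cv2.imwrite('pics/cmp.png',o)
```

```text
(no output)
```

View pics/cmp.png

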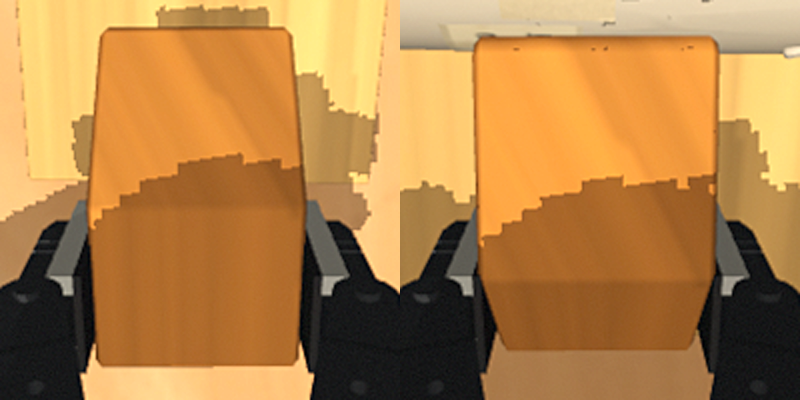

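The chock has pitched nose-up in the grip because its thin edge came down on the bottle's flank: the bottle overhangs the last 6 mm. I'm backing off and up, then working out the pitch from these corners.

Call:
drive_tool(
  deltas=[
    [-1,0,-0.2,1.5,0,0,0],
    [-1,-0.3,-2,3,0,0,0],
    [-1,-0.3,-2,3,0,0,0],
    [-1,-0.3,-2,3,0,0,0],
  ],
)

```text
t: 7.68
ee_pos: [0.4906, 0.0135, 0.0553]
orientation: [0.752, 0.659, 0.001, -0.0]
wrist_force: [-1.0, 0.5, -1.1]
grip_width: 0.0444
grasp_force: 76.0
```

Run:
```python
import cv2,pickle,numpy as np
c=pickle.load(open('w3.pkl','rb'))[1];K=np.array([[c['fx'],0,c['cx']],[0,c['fy'],c['cy']],[0,0,1]])
# chock axes: x fwd, y such that z up; tool z down so image right = tool +y = chock -y
ob=np.array([[35,22.5,4],[35,-22.5,4],[4,22.5,35],[4,-22.5,35],[-35,22.5,35],[-35,-22.5,35]],float)/1000
for n,uv in dict(w2=[(102,30),(290,28),(92,206),(302,206),(97,366),(298,364)],w3=[(75,38),(318,38),(80,282),(316,280),(100,350),(297,348)]).items():
    im=np.array([(225+u/2,140+v/2) for u,v in uv],float)
    ok,rv,tv=cv2.solvePnP(ob,im,K,None,flags=cv2.SOLVEPNP_ITERATIVE)
    e=cv2.projectPoints(ob,rv,tv,K,None)[0][:,0]-im
    T=np.eye(4);T[:3,:3]=cv2.Rodrigues(rv)[0];T[:3,3]=tv[:,0];G=c['T_tool_cam']@T
    x=G[:3,0];print(n,'err',np.abs(e).max(),'origin mm',(G[:3,3]*1000).round(1),'pitch nose-up',np.degrees(np.arctan2(-x[2],x[0])),'back-bottom',((G@[-.035,0,0,1])[:3]*1000).round(1),'nose',((G@[.035,0,0,1])[:3]*1000).round(1))
```

```text
w2 err 2.0653581946260715 origin mm [14.7 -0.6 10.7] pitch nose-up 0.15790523617423116 back-bottom [-20.3  -0.5  10.8] nose [49.7 -0.7 10.6]
w3 err 1.9119227826939778 origin mm [27.  -0.5 -8. ] pitch nose-up 32.98963070408098 back-bottom [-2.4 -0.4 11.1] nose [ 56.4  -0.5 -27. ]
```

Call:
drive_tool(
  deltas=[
    [-1,-0.1,-1.2,0,0,0,0],
    [-1,-0.1,-1.2,0,0,0,0],
    [-1,-0.1,-1.2,0,0,0,0],
  ],
)

```text
t: 8.05
ee_pos: [0.4892, 0.0006, 0.055]
orientation: [0.752, 0.659, -0.0, -0.0]
wrist_force: [-0.4, 0.1, -1.1]
grip_width: 0.0443
grasp_force: 76.0
```

Run:
```python
import numpy as np
from cell import r
import pickle
s2=pickle.load(open('w2.pkl','rb'))[0];s=r.observe()
u=np.array([.133,.991]);a=77.2+1000*(s2['ee_pos'][:2]-s['ee_pos'][:2])@u
print(s['ee_pos'],'axis in tool x mm',a,'D',a+2.4)
```

```text
[0.48918459 0.00058162 0.05496495] axis in tool x mm 100.97368752633629 D 103.3736875263363
```

Call:
drive_tool(
  deltas=[
    [-1,0,0,-1.5,0,0,0],
    [-1,0,0,-2.5,0,0,0],
    [-1,0,0,-2.9,0,0,0],
    [-1,0,0,-3,0,0,0],
    [-1,0,0,-3,0,0,0],
  ],
)

```text
t: 8.68
ee_pos: [0.4881, 0.0007, 0.0251]
orientation: [0.752, 0.659, -0.001, -0.001]
wrist_force: [-3.1, -0.2, 4.1]
grip_width: 0.0439
grasp_force: 77.0
```

Call:
drive_tool(
  deltas=[
    [0.5,0,0,0,0,0,0],
    [0.5,0,0,0,0,0,0],
    [0.5,0,0,0,0,0,0],
    [0.5,0,0,0,0,0,0],
    [0.5,0,0,0,0,0,0],
    [0.5,0,0,0,0,0,0],
  ],
)

```text
t: 9.43
ee_pos: [0.4894, 0.0006, 0.0253]
orientation: [0.752, 0.659, 0.0, -0.0]
wrist_force: [-0.2, 1.0, -0.2]
grip_width: 0.0642
grasp_force: 0.0
```

Run:
```python
from cell import r
import cv2,pickle
s=r.observe();print(s['t'],s['ee_pos'],s['orientation'],s['grip_width'])
c=r.read_camera('wrist');cv2.imwrite("pics/w4.png",c["frame"][:,:,::-1]);pickle.dump((s,c),open('w4.pkl','wb'))
```

```text
9.425 [0.48942624 0.00057042 0.02526206] [ 7.51858232e-01  6.59324804e-01  3.57434866e-05 -1.63946415e-06] 0.0642243789938551
```

View pics/w4.png

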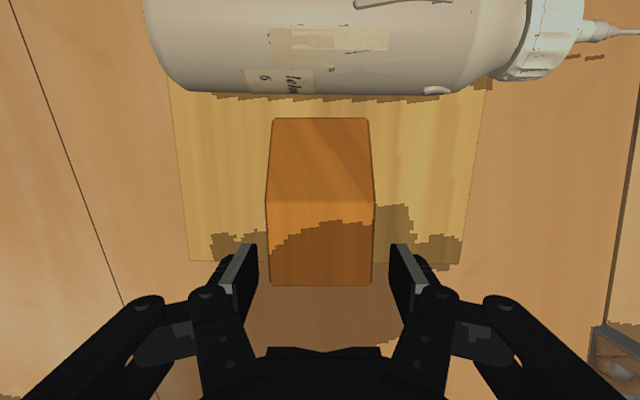

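The chock now lies flat: thin edge row 119 (columns 272-368), ridge row 201 (266-375), back row 285 (268-372). The bottle's near edge is at row 94. I'm working out the remaining distance.

```bash
cat > pnp.py <<'E'
import cv2,pickle,numpy as np
from scipy.spatial.transform import Rotation as Ro
ob=np.array([[35,22.5,4],[35,-22.5,4],[4,22.5,35],[4,-22.5,35],[-35,22.5,35],[-35,-22.5,35]],float)/1000
def chock(n,im):
    s,c=pickle.load(open(n+'.pkl','rb'));K=np.array([[c['fx'],0,c['cx']],[0,c['fy'],c['cy']],[0,0,1]]);im=np.array(im,float)
    ok,rv,tv=cv2.solvePnP(ob,im,K,None);e=cv2.projectPoints(ob,rv,tv,K,None)[0][:,0]-im
    T=np.eye(4);T[:3,:3]=cv2.Rodrigues(rv)[0];T[:3,3]=tv[:,0]
    W=np.eye(4);W[:3,:3]=Ro.from_quat(s['orientation']).as_matrix();W[:3,3]=s['ee_pos']
    return W@c['T_tool_cam'],c,T,np.abs(e).max()
E
python3 - <<'E'
from pnp import *
WC,c,T,e=chock('w4',[(272,119),(368,119),(266,201),(375,201),(268,285),(372,284)])
G=WC@T;u=G[:3,0];print('err',e,'chock world',G[:3,3].round(4),'yaw',np.arctan2(u[1],u[0]),'pitch deg',np.degrees(np.arcsin(u[2])))
# bottle near tangent (row 94 at col 320): plane through camera centre tangent to cylinder at z .0385
d=WC[:3,:3]@[(320-c['cx'])/c['fx'],(94-c['cy'])/c['fy'],1];o=WC[:3,3]
Y=np.array([.133,.991,0])
# in plane (Y,z): line o+d ; axis at distance 23.5mm on the far side
dd=np.array([d@Y,d[2]]);oo=np.array([o@Y,o[2]]);n=np.array([-dd[1],dd[0]])/np.hypot(*dd)
n=n if n[0]>0 else -n
a=(.0235+oo@n-n[1]*.0385)/n[0];print('axis along Y',a,'chock',G[:3,3]@Y,'dist',a-G[:3,3]@Y)
p=G[:3,3]-.015*u;print('grip TCP',p)
E
```

```text
err 1.3332346842923357 chock world [0.4912 0.032  0.0111] yaw 1.4331806687246478 pitch deg -0.6094954835103397
axis along Y 0.16633523809371664 chock 0.09700307199970341 dist 0.06933216609401323
grip TCP [0.4890994  0.01710954 0.01124252]
```

Chock to axis is 69 mm and the bottle hasn't moved. I'm regripping the chock and sliding it 17 mm along the board.

Call:
drive_tool(
  deltas=[
    [0.5,0,0.8,0,0,0,0],
    [0.5,0,1.65,0,0,0,0],
    [0.5,0,1.65,0,0,0,0],
    [-1,0,1.65,0.1,0,0,0],
    [-1,0,1.65,0.1,0,0,0],
    [-1,0,1.65,0.1,0,0,0],
    [-1,0,1.65,0.1,0,0,0],
    [-1,0,1.65,0.1,0,0,0],
  ],
)

```text
t: 10.48
ee_pos: [0.49, 0.017, 0.0267]
orientation: [0.752, 0.659, 0.0, 0.0]
wrist_force: [0.0, 0.3, 5.3]
grip_width: 0.044
grasp_force: 62.8
```

Call:
drive_tool(
  deltas=[
    [-1,0.05,0.3,0,0,0,0],
    [-1,0.1,0.6,0,0,0,0],
    [-1,0.1,0.9,0,0,0,0],
    [-1,0.15,1.2,0,0,0,0],
    [-1,0.2,1.5,0,0,0,0],
    [-1,0.2,1.7,0,0,0,0],
    [-1,0.2,1.7,0,0,0,0],
    [-1,0.2,1.7,0,0,0,0],
  ],
)

```text
t: 11.48
ee_pos: [0.492, 0.0315, 0.0267]
orientation: [0.752, 0.659, -0.001, 0.001]
wrist_force: [-0.1, -4.6, 5.9]
grip_width: 0.0441
grasp_force: 63.0
```

Call:
drive_tool(
  deltas=[
    [-1,0,0.2,0,0,0,0],
    [-1,0,0.2,0,0,0,0],
    [-1,0,-0.1,0,0,0,0],
    [-1,0,-0.1,0,0,0,0],
  ],
)

```text
t: 11.98
ee_pos: [0.4921, 0.0335, 0.0267]
orientation: [0.752, 0.659, 0.001, 0.0]
wrist_force: [-0.1, 1.4, 5.3]
grip_width: 0.0437
grasp_force: 62.9
```

Call:
drive_tool(
  deltas=[
    [0.6,0,0,0,0,0,0],
    [0.6,0,0,0,0,0,0],
    [0.6,0,0,0,0,0,0],
    [0.6,0,0,0,0,0,0],
    [0.6,0,0,1,0,0,0],
    [0.6,0,0,4,0,0,0],
    [0.6,0,0,8,0,0,0],
    [0.6,0,0,8,0,0,0],
  ],
)

```text
t: 12.98
ee_pos: [0.4949, 0.0335, 0.1103]
orientation: [0.752, 0.659, 0.003, 0.003]
wrist_force: [0.4, 0.4, -1.1]
grip_width: 0.0684
grasp_force: 0.0
```

Call:
drive_tool(
  deltas=[
    [0.6,0,-4,5,0,0,0],
    [0.6,0,-9,5,0,0,0],
    [0.6,0,-9,5,0,0,0],
    [0.6,0,-9,5,0,0,0],
  ],
)

```text
t: 13.48
ee_pos: [0.4906, -0.0568, 0.1556]
orientation: [0.752, 0.659, -0.0, -0.001]
wrist_force: [-0.3, 0.6, 0.5]
grip_width: 0.0683
grasp_force: 0.0
```

Run:
```python
from cell import r
import cv2,pickle,numpy as np
s=r.observe();print(s['t'],s['ee_pos'])
c=r.read_camera('wrist');pickle.dump((s,c),open('w5.pkl','wb'))
f=c['frame'][:,:,::-1];h=cv2.cvtColor(f,cv2.COLOR_BGR2HSV)
# project nominal chock & bottle to know where to look
from scipy.spatial.transform import Rotation as Ro
W=np.eye(4);W[:3,:3]=Ro.from_quat(s['orientation']).as_matrix();W[:3,3]=s['ee_pos'];M=np.linalg.inv(W@c['T_tool_cam'])
K=np.array([[c['fx'],0,c['cx']],[0,c['fy'],c['cy']],[0,0,1]])
P=lambda X:(lambda q:(q[:2]/q[2]).round(0))(K@(M@np.append(X,1))[:3])
u=np.array([.133,.991,0]);g=np.array([.4935,.0466,.015])
v=np.array([.991,-.133,0])
print('expect',[P(g+a*u+b*v+[0,0,z]) for a,b,z in[(.035,-.0225,.004),(.035,.0225,.004),(.004,-.0225,.035),(.004,.0225,.035),(-.035,-.0225,.035),(-.035,.0225,.035)]],'bottle',P([.5011,.1011,.0385]))
p=P(g+[0,0,.02]).astype(int);print('HSV at chock',h[p[1],p[0]])
# rows down the centre column
for y in range(0,400,8):print(y,h[y,p[0]].tolist(),end=' ')
```

```text
13.475 [ 0.49062106 -0.05677004  0.15561649]
expect [array([282.,  17.]), array([339.,  17.]), array([279.,  54.]), array([340.,  54.]), array([281., 110.]), array([340., 110.])] bottle [310. -21.]
HSV at chock [ 16 187 184]
0 [19, 61, 142] 8 [20, 60, 115] 16 [18, 63, 69] 24 [15, 192, 157] 32 [15, 188, 160] 40 [15, 187, 154] 48 [15, 189, 155] 56 [16, 184, 184] 64 [16, 183, 184] 72 [16, 184, 184] 80 [16, 185, 185] 88 [16, 185, 185] 96 [16, 184, 184] 104 [16, 186, 192] 112 [18, 140, 180] 120 [18, 141, 179] 128 [19, 140, 180] 136 [16, 132, 181] 144 [16, 134, 177] 152 [16, 134, 177] 160 [16, 133, 177] 168 [16, 134, 177] 176 [16, 132, 178] 184 [16, 144, 119] 192 [15, 140, 120] 200 [15, 145, 120] 208 [15, 143, 121] 216 [15, 143, 121] 224 [15, 140, 122] 232 [15, 142, 122] 240 [15, 139, 121] 248 [15, 138, 122] 256 [16, 135, 123] 264 [16, 125, 122] 272 [17, 104, 186] 280 [18, 100, 186] 288 [19, 93, 187] 296 [19, 88, 186] 304 [20, 84, 186] 312 [20, 82, 186] 320 [20, 85, 186] 328 [19, 86, 186] 336 [19, 95, 186] 344 [17, 102, 185] 352 [120, 32, 16] 360 [30, 17, 15] 368 [60, 14, 18] 376 [120, 16, 16] 384 [0, 0, 15] 392 [75, 36, 14]
```

Run:
```python
from pnp import *
from h import ray
s,c=pickle.load(open('w5.pkl','rb'));f=c['frame'][:,:,::-1];h=cv2.cvtColor(f,cv2.COLOR_BGR2HSV)
m=((h[:,:,1]>165)&(h[:,:,0]<20)).astype('uint8');m[140:]=0;m[:,:240]=0;m[:,390:]=0
cs=max(cv2.findContours(m,0,1)[0],key=cv2.contourArea);print('bbox',cv2.boundingRect(cs))
back=[(u,max(np.where(m[:,u])[0])+.5) for u in range(286,336,5)]
rid=[(u,40+np.argmax(np.diff(h[40:70,u,2].astype(int)))+.5) for u in range(286,336,5)]
print(back,rid)
W=np.eye(4);W[:3,:3]=Ro.from_quat(s['orientation']).as_matrix();W[:3,3]=s['ee_pos'];M=np.linalg.inv(W@c['T_tool_cam'])
c['R']=M[:3,:3];c['t']=M[:3,3];Y=np.array([.133,.991])
for n,l in(('back',back),('ridge',rid)):
    p=np.array([ray(c,q,.05)[:2] for q in l]);k=np.polyfit(p[:,0],p[:,1],1);print(n,np.median(p@Y),p.mean(0),'yaw',np.arctan(k[0])+np.pi/2)
# top camera, change against the first picture in the bottle area
from cell import r
a=cv2.imread('pics/top0.png').astype(int);t=r.read_camera('top');b=t['frame'][:,:,::-1].astype(int)
d=np.abs(a-b).sum(2)
print('inner bottles diff',d[125:190,183:222].mean(),'outer',d[125:186,222:240].mean(),'free board',d[145:195,245:270].mean())
ht=cv2.cvtColor(t['frame'],cv2.COLOR_RGB2HSV);print(np.where(d[155:180,236:270].max(0)>120)[0]+236,np.where(d[140:190,240:262].max(1)>120)[0]+140)
```

```text
bbox (279, 18, 61, 89)
[(286, np.float64(105.5)), (291, np.float64(105.5)), (296, np.float64(105.5)), (301, np.float64(106.5)), (306, np.float64(106.5)), (311, np.float64(105.5)), (316, np.float64(106.5)), (321, np.float64(106.5)), (326, np.float64(106.5)), (331, np.float64(106.5))] [(286, np.float64(50.5)), (291, np.float64(50.5)), (296, np.float64(50.5)), (301, np.float64(50.5)), (306, np.float64(50.5)), (311, np.float64(50.5)), (316, np.float64(50.5)), (321, np.float64(50.5)), (326, np.float64(50.5)), (331, np.float64(51.5))]
back 0.07925729225517897 [0.48797384 0.01476945] yaw 1.4150390771633723
ridge 0.1183167164031604 [0.49362123 0.05307812] yaw 1.4279224497968792
inner bottles diff 24.08284023668639 outer 89.36247723132969 free board 131.4264
[240 241 242 243 244 245 246 247 248 249 250 251 252 253 254 255 256 257
 258 259 260 261 262 263 264 265 266 267 268 269] [140 141 142 143 144 145 146 147 148 149 150 151 152 153 154 155 156 157
 158 159 160 161 163 165 166 168 169 170 171 172 173 174 175 176 177 178
 179 180 181 182 183 184 185 186 187 188 189]
```

Measured: the chock is level (flat top 39 mm long), about 52 mm from the bottle's axis, and within 0.02 rad of square. Handing in.

```bash
python3 -c "
from cell import r
print(r.close_job())"
```

```text
the job is handed in; nothing more can be done
None
```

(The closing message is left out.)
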